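Hook the cover back onto the dust filter box and snap it shut

ROBOT

A 6-joint arm with a two-finger parallel gripper is mounted at the origin on the work surface; the furniture and walls round the work are solid. World frame = base frame: x ahead of the robot, y to its left, z up, the work surface at z = 0. Lengths are in m, angles in rad, forces in N, time in s.
With the tool pointing down it reaches from about 0.35 to 0.8 m from the base axis. Payload 7.3 kg.
Tool frame: the origin (TCP) lies midway between the tips of the shut fingers; the grasp point (between the pads) lies 19 mm behind it; z points along the fingers, x is the direction in which the jaws open and shut, and the axes are right-handed (so a half turn about z gives the same grasp; the last joint's range is limited). The gripper opens to 85 mm and grips with 20 to 120 N. Pads are 22 mm wide; open, the fingers measure 114 mm over their backs; the gripper's body (76 mm by 85 mm) begins 54 mm behind the grasp point. The pads swing forward as they close: fully open they stand 13 mm farther back than shut.
Start: joints at [-1.348, 0.342, 1.524, -0, 1.275, -0.146], TCP at [0.189, -0.49, 0.231] pointing down, gripper open.
Joint ranges: [-2.53, 2.53], [-0.77, 2.02], [0.04, 2.7], [-1, 4.14], [0.28, 2.66], [-3.11, 3.11]. Speed limits (rad/s): [2.57, 2.57, 3.14, 3.14, 3.14, 3.14].

INTERFACE

Orientations are given as [roll, pitch, yaw] about the fixed x, y, z axes, in that order (R = Rz(yaw) Ry(pitch) Rx(roll)).
In Python, from plant import arm gives the robot as it stands.
- The arm moves only by the tool drive_tool, never from a script. Its argument "plan" is a list of rows, each a list of 4 numbers: the shift along the tool's x, y, z in mm, then the turn about the tool's z in rad. In form: [[tx, ty, tz, spin], ...]. A call has 1 to 5 rows; each row is the pose to reach, as a shift and turn from the pose measured when the call began, along the tool's axes at that moment; what a row does not reach only later rows make up. A row lasts 1/10 s, in which the tool goes at most 50 mm and 8.59 degrees, less where a joint would pass 70% of its speed; a pose out of reach is approached as far as the arm can. A call with a gripper value outside its range is refused whole. "gripper" is the closure, from 0 (fully open) to 1 (shut), set as the call begins (left out, the last holds). The fingers move at their own pace and stop on an object; the grip force is fixed at half the most. Time passes only in rows, so rows that repeat a pose let the fingers close. It gives the time, the measured TCP pose, the force and the opening at its end, in the units of the state.
- arm.state(): the state, without advancing time (a new reading comes with each control period).
- arm.capture(name): name is "scene" or "side" or "wrist"; returns (picture, depth): 384x512x3 uint8, blue, green, red; 384x512 float32, m along the optical axis (not along the pixel's ray), 0 where there is no reading.
- arm.camera_model(name): a dict with "vertical_fov" (degrees; the focal length in pixels is half the picture's height over the tangent of half this angle, whatever the lens; pixels are square), "cx", "cy" (the principal point, pixels), "dist_coeffs" ([k1, k2, p1, p2, k3] as OpenCV has them; the pictures are not rectified), "rvec" (rotation vector, rad) and "tvec" (3), from world to camera coordinates, as OpenCV has them; the wrist camera has in their place "tool_from_camera" (4x4, takes a point from camera to tool coordinates, whose origin is the TCP and whose axes are the tool frame's). Camera axes: x right, y down, z forward; pixel columns grow to the right and rows downward; lengths in m; the calibration is good to about 2 mm. A picture is of the moment at which its call begins: read the wrist's pose just before it. camera_model takes no time and is no camera call.
- arm.hand_in(): hands the job in, once; it reports no verdict.
Trained networks look in the newest picture that a camera, given by its name, has taken for a name from the list of things; names that differ only in an ending like _2 or _b are one class to them, and where a whole thing is asked for, a point or a joint stands for the part that bears it (a point fixed in the world has none). Each returns a list of dicts, best first, with "p" (0 to 1); they miss things now and then, are a little off and sometimes report something else, mostly with a low value. They report only what shows in the picture. A call takes as long as a camera call. They do not tell look-alikes from the thing itself.
- arm.boxes_of(camera, target): "rect" ([left, top, right, bottom] in pixels, round what is visible of it).
The state is a dict: "time_s": time; "joint_pos": joint angles; "joint_vel": joint speeds; "tau": joint torques, N m; "tcp_pos": TCP position; "tool_rot": TCP orientation; "wrist_force": force on the tool from outside, world axes, zero at the start; "wrist_torque": the same for the moment, N m; "width": finger opening in m.
Only numpy, scipy, OpenCV 4.12 (cv2) and the standard library are available. Lean on these libraries where they do the work, as an engineer would, in place of code of your own. Each camera call takes 0.05 s, during which the arm holds its last target. There are 200 camera calls.

TASK

Put the loose aluminium cover back on the plywood filter box: hook its notched tongue under the steel lip, feeling along for the locating pin hidden there so that the notch slips over it, then swing the other edge down and press it past the sprung roller. The cover must sit fully home, square and level on the rim; then let go, and leave the tools lying around undisturbed.

Things in the scene. Friction and masses are not known exactly. Their poses are not given: they have to be found in the camera images.
- filter_box: Open-topped plywood box fixed to the bench, 152 mm (x) by 130 mm (y), flat rim at z = 60 mm, walls 6 mm (opening 140 x 118 mm), paper filter inside up to z = 45 mm, black hose stub 25 mm long out of the +y wall. Origin: centre of its underside, z up. A steel keeper stands along its -x side (the robot's side, within 0.35 rad) and a sprung roller catch on its +x side.
- keeper_lip (a point): Inner lower edge of the keeper's lip, box frame (-64, 0, 71) mm. The lip, 112 mm wide, runs from here to the upright (inner face at x = -76.5); gap below it to the rim 11 mm; turned-up lead-in edge ends at x = -57, z = 77. Under it, out of sight and firm, a 4 mm pin stands from rim to lip at x = -70, anywhere within y = -8 to 8 mm, different each time: find it by touch.
- catch (a joint): Catch roller: white, 12 mm thick, 46 mm long along box y, slippery; axis at box x = 78, z = 68 mm at 0. Value (m): how far it is pushed to box +x, up to 0.009; its spring pushes back with 2.5 N plus 1 N per mm. Steel bracket round it: x = 76 to 98, y = -25 to 25, top z = 80 mm. About 6 to 12 N down on the cover's +x edge pushes that edge past it; the roller then holds it down.
- cover: Loose cover, 0.2 to 0.4 kg, lying right way up at the start: 4 mm aluminium plate at z = 8 to 12 mm, x = -63 to 75, y = -68 to 68. Under it a wooden frame (z = 0 to 8, x = -62 to 68.5, y = -49 to 49) drops inside the box walls, 10 mm play each side. Origin at z = 0; when home it is at z = 52 mm in the box frame, x = 0 (1.5 mm play), y = as the hidden pin dictates, axes parallel.
- tongue (a point): Middle of the lower edge of the tongue end, cover frame (-75, 0, 8) mm; axes as the cover. Tongue: plate from x = -63 to -75, 88 mm wide, with a notch 6.4 mm wide, 12 deep at y = 0. The cover cannot go on level: slide the tongue under the lip with the +x edge raised 0.1 to 0.25 rad, pull to -x until it meets the upright (off the pin it stops 8 mm short), then swing the +x edge down.
- handle (a point): Grip point in the dark wooden bar handle on the cover, cover frame (5, 0, 34) mm; axes as the cover. The bar is 14 mm thick (x), 70 mm long (y), and stands from z = 12 to 42 mm; the plate around it is free.
- pencil: bystander: red pencil, 176 mm, lying between the two working places; origin at the centre of its underside
- screwdriver: bystander: short screwdriver with orange handle, 140 mm; origin at the centre of its underside
- tape: bystander: roll of masking tape, 104 mm across, 25 mm high, lying flat; origin at the centre of its underside
- pliers: bystander: blue pliers, 166 mm; origin at the centre of their underside
- chisel: bystander: chisel with yellow handle, 255 mm; origin at the centre of its underside
Things that resemble listed ones, but are neither listed nor needed, are in the scene too. Several things have the shape of the cover; the one meant has the colours described above.

How it is judged:
At the end, for the whole second after the job is handed in: The cover lies in place on the box at rest: origin within 2.5 mm of 52 mm above the box's underside, within 4 mm of the box's axis along x (the notch over the pin) and 11 mm along y, level with the rim to 0.025 rad and square to the box to 0.06 rad (z of cover in the frame of filter_box between 0.0495 and 0.0545 m and x of cover in the frame of filter_box between -0.004 and 0.004 m and y of cover in the frame of filter_box between -0.011 and 0.011 m and angle between the z axis of cover and the z axis of filter_box, either way round below 0.025 rad and angle between the x axis of cover and the x axis of filter_box, either way round below 0.06 rad and linear speed of cover below 0.01 m/s); the robot touches nothing.
It fails at once if a tool lying around was moved by more than 25 mm (distance of any of pencil, screwdriver, tape, pliers, chisel from where it was at the start of the episode above 0.025 m).
It also fails if it takes over 64 s, if anything falls off the work surface, if the arm or the gripper's body presses on something with over 40 N, if the wrist force passes 120 N, or if a joint passes its speed limit or range.

## Working session

There is one attempt and no reset: what is moved stays moved. The work goes in short steps, Python scripts to look and compute and a tool call to move; the robot and the scene stay as the last step left them, time stands still between calls to the robot, and variables do not carry over. Pictures are saved under pics/ and viewed, about 8 in all and at most 12, crops included, and the job is handed in when it is done.

Besides the shell and the picture viewer there is one more tool, called after ">>>" as name([rows], argument=value, ...), one row to a line, values as JSON. drive_tool: Moves the arm, as the interface text tells. Its arguments: {"type":"object","properties":{"plan":{"type":"array"},"gripper":{"type":"number"}},"required":["plan"]}

```bash
mkdir -p pics; ls
python3 - <<'E'
from plant import arm
import cv2,numpy as np
s=arm.state();print({k:np.round(v,3).tolist() for k,v in s.items()})
for c in ("scene","side"):
    im,d=arm.capture(c);cv2.imwrite(f"pics/{c}0.png",im);np.save(f"{c}0.npy",d)
    print(c,arm.camera_model(c))
    for t in ("filter_box","cover","catch","handle"):
        print(t,[(np.round(b["rect"]).astype(int).tolist(),round(b["p"],2)) for b in arm.boxes_of(c,t)][:5])
a=cv2.imread("pics/scene0.png");b=cv2.imread("pics/side0.png")
cv2.imwrite("pics/both.png",cv2.resize(np.vstack([a,b]),(400,600)))
E
```

```text
pics
{'time_s': 0.0, 'joint_pos': [-1.348, 0.343, 1.525, -0.0, 1.275, -0.146], 'joint_vel': [-0.001, 0.0, 0.001, 0.0, -0.002, 0.001], 'tau': [0.0, -43.368, -24.601, -0.0, 0.008, -0.0], 'tcp_pos': [0.189, -0.489, 0.231], 'tool_rot': [-3.141, 0.002, -1.202], 'wrist_force': [-0.526, 0.458, 0.508], 'wrist_torque': [-0.013, 0.001, -0.034], 'width': 0.085}
scene {'vertical_fov': 47.202605854668874, 'cx': 254.5961309981235, 'cy': 188.58193132893075, 'dist_coeffs': array([-0.02127047,  0.        ,  0.        ,  0.        ,  0.        ]), 'rvec': array([ 1.13987928, -2.44225723,  0.89294276]), 'tvec': array([0.34812942, 0.26030533, 1.090822  ])}
filter_box [([258, 147, 318, 209], 0.75)]
cover [([160, 212, 231, 273], 0.67), ([188, 280, 266, 352], 0.67)]
catch []
handle [([165, 216, 226, 273], 0.92)]
side {'vertical_fov': 56.661263780377, 'cx': 258.2375635709085, 'cy': 189.0462123832503, 'dist_coeffs': array([-0.07851039,  0.        ,  0.        ,  0.        ,  0.        ]), 'rvec': array([ 0.50558967, -2.56238857,  1.37014139]), 'tvec': array([0.43636919, 0.12764862, 0.95516985])}
filter_box [([248, 166, 259, 171], 0.7), ([240, 165, 306, 214], 0.63)]
cover [([261, 279, 338, 348], 0.85), ([183, 238, 261, 297], 0.73)]
catch [([252, 166, 256, 174], 0.53)]
handle [([184, 234, 261, 293], 0.85), ([258, 280, 344, 348], 0.63)]
```

View pics/scene0.png

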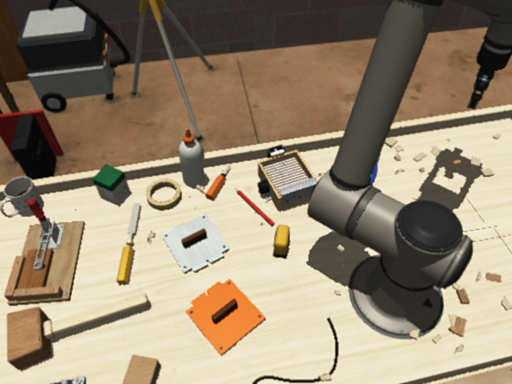

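View pics/side0.png

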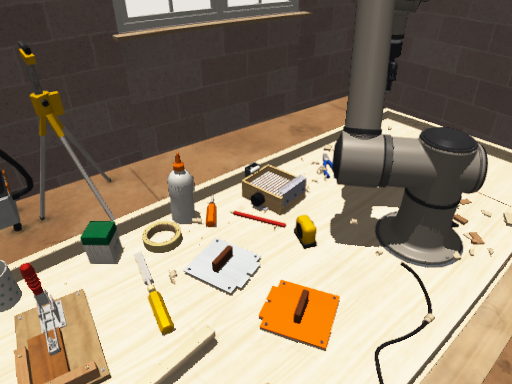

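```bash
cat > h.py <<'E'
from plant import arm
import cv2,numpy as np
from scipy.spatial.transform import Rotation as R
def K(m,h=384):
    f=h/2/np.tan(np.radians(m["vertical_fov"])/2);return np.array([[f,0,m["cx"]],[0,f,m["cy"]],[0,0,1.]])
def cloud(c,d,st=None):
    m=arm.camera_model(c);k=K(m);v,u=np.mgrid[:384,:512]
    n=cv2.undistortPoints(np.stack([u,v],-1).reshape(-1,1,2).astype(float),k,m["dist_coeffs"]).reshape(384,512,2)
    P=np.dstack([n*d[...,None],d])
    if "rvec" in m:
        Rm=cv2.Rodrigues(m["rvec"])[0];return (P-m["tvec"])@Rm
    T=m["tool_from_camera"];P=P@T[:3,:3].T+T[:3,3]
    return P@R.from_euler("xyz",st["tool_rot"]).as_matrix().T+st["tcp_pos"]
def proj(c,p,st=None):
    m=arm.camera_model(c);p=np.atleast_2d(p).astype(float)
    if "rvec" in m: rv,tv=m["rvec"],m["tvec"]
    else:
        W=np.eye(4);W[:3,:3]=R.from_euler("xyz",st["tool_rot"]).as_matrix();W[:3,3]=st["tcp_pos"]
        C=np.linalg.inv(W@m["tool_from_camera"]);rv=cv2.Rodrigues(C[:3,:3])[0];tv=C[:3,3]
    return cv2.projectPoints(p,rv,tv,K(m),np.array(m["dist_coeffs"]))[0].reshape(-1,2)
E
python3 - <<'E'
from h import *
for c,r,rb in (("scene",[155,205,235,280],[250,140,325,215]),("side",[180,235,265,297],[238,155,312,215])):
    P=cloud(c,np.load(c+"0.npy"))
    im=cv2.imread(f"pics/{c}0.png")
    print(c,"table z",np.median(P[300:350,100:180,2]))
    Q=P[r[1]:r[3],r[0]:r[2]].reshape(-1,3)
    pl=Q[(Q[:,2]>.007)&(Q[:,2]<.02)]; hd=Q[(Q[:,2]>.036)&(Q[:,2]<.05)]
    print("plate",cv2.minAreaRect(pl[:,:2].astype(np.float32)*1000),np.median(pl[:,2]),len(pl))
    print("handle",cv2.minAreaRect(hd[:,:2].astype(np.float32)*1000),hd.mean(0),len(hd))
    Q=P[rb[1]:rb[3],rb[0]:rb[2]].reshape(-1,3)
    q=Q[(Q[:,2]>.054)&(Q[:,2]<.066)];print("rim",cv2.minAreaRect(q[:,:2].astype(np.float32)*1000),np.median(q[:,2]),len(q))
    q=Q[(Q[:,2]>.073)&(Q[:,2]<.09)];print("high",q.mean(0),q.min(0),q.max(0),len(q))
im=cv2.imread("pics/scene0.png");a=cv2.resize(im[200:360,150:275],None,fx=3.6,fy=3.6,interpolation=3)
b=cv2.resize(im[140:215,250:330],None,fx=4.2,fy=4.2,interpolation=3)
o=np.zeros((600,800,3),np.uint8);o[:576,:450]=a[:576,:450];o[:b.shape[0],460:460+b.shape[1]]=b
s=cv2.imread("pics/side0.png")[150:220,235:315];s=cv2.resize(s,None,fx=3.5,fy=3.5,interpolation=3);o[330:330+s.shape[0],460:460+s.shape[1]]=s
cv2.imwrite("pics/crop1.png",o)
E
```

```text
scene table z -0.000735848770656722
plate ((450.3612365722656, 296.0671081542969), (144.17381286621094, 321.0087585449219), 86.7430191040039) 0.01168283094509854 2110
handle ((440.6726379394531, 296.9794616699219), (68.39446258544922, 17.150245666503906), 82.7174301147461) [0.44005423 0.29747941 0.04074478] 137
rim ((442.58026123046875, -36.68720245361328), (133.1213836669922, 181.8393096923828), 72.96117401123047) 0.05958061954033892 417
high [ 0.40200243 -0.0234442   0.07566689] [ 0.34540894 -0.08561173  0.07300448] [0.53473771 0.0411761  0.08403927] 283
side table z -0.0005544417149371936
plate ((478.9310302734375, 291.3349609375), (138.91162109375, 234.96932983398438), 82.53929138183594) 0.011623527649481871 2253
handle ((442.5335693359375, 297.322265625), (72.23951721191406, 14.648601531982422), 81.5500259399414) [0.44167288 0.29988585 0.04096122] 144
rim ((441.4503479003906, -34.996315002441406), (132.1893768310547, 179.82350158691406), 72.00841522216797) 0.05777472436403368 335
high [ 0.42906096 -0.02882953  0.07466139] [ 0.34309002 -0.08521267  0.07302383] [0.53365003 0.04511841 0.08015131] 91
```

View pics/crop1.png

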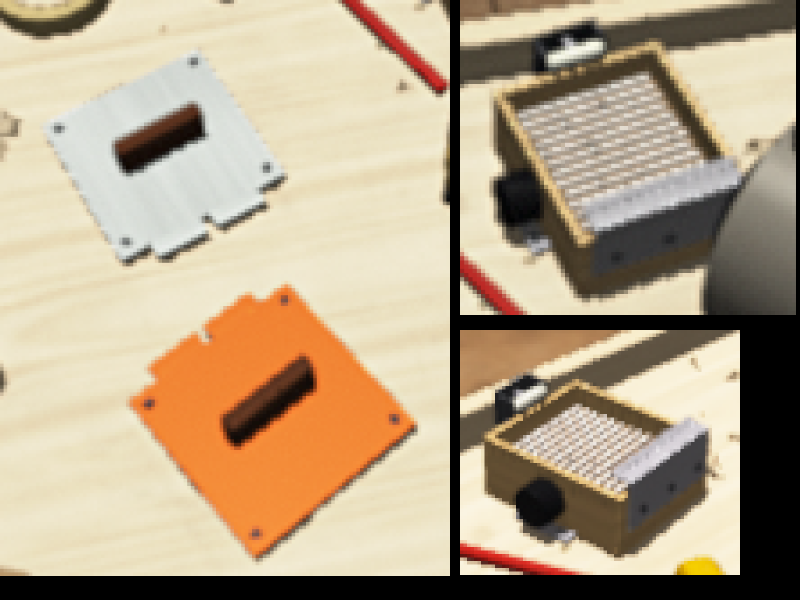

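The grey plate with the dark bar, at scene (197,243), is the aluminium cover. Its notched tongue points toward the robot. The orange plate at (226,315) is a look-alike. The box is at (288,178), with the keeper on the robot's side and the white roller at the far side. I'm moving over the cover now.

>>> drive_tool([
  [-22, -44, -6, 0],
  [-44, -88, -12, 0],
  [-66, -132, -18, 0],
  [-88, -176, -24, 0],
  [-110, -220, -30, 0],
])

```text
time_s: 1.0
tcp_pos: [0.3558, -0.3062, 0.2617]
tool_rot: [-3.141, -0.001, -1.202]
wrist_force: [1.1, -0.6, -0.2]
width: 0.0855
```

>>> drive_tool([
  [-38, -30, -4, 0],
  [-76, -60, -8, 0],
  [-114, -90, -12, 0],
  [-152, -120, -16, 0],
  [-190, -150, -20, 0],
])

```text
time_s: 1.5
tcp_pos: [0.4275, -0.073, 0.2821]
tool_rot: [-3.141, -0.001, -1.203]
wrist_force: [0.2, -0.2, 0.5]
width: 0.0852
```

>>> drive_tool([
  [-46, -17, 0, -0.1],
  [-92, -34, 0, -0.2],
  [-138, -51, 0, -0.3],
  [-184, -68, 0, -0.4],
  [-230, -85, 0, -0.5],
])

```text
time_s: 2.0
tcp_pos: [0.4237, 0.1742, 0.2822]
tool_rot: [-3.141, -0.002, -0.698]
wrist_force: [1.3, -0.4, 0.1]
width: 0.0855
```

>>> drive_tool([
  [-18, -26, 0, 0.14],
  [-36, -52, 0, 0.28],
  [-54, -78, 0, 0.42],
  [-71, -103, 0, 0.56],
  [-71, -103, 0, 0.7],
])

```text
time_s: 2.5
tcp_pos: [0.4353, 0.3018, 0.2817]
tool_rot: [-3.14, 0.0, -1.401]
wrist_force: [-0.1, -1.4, -0.6]
width: 0.0855
```

>>> drive_tool([
  [0, 0, 0, 0.14],
  [0, 0, 0, 0.28],
  [0, 0, 0, 0.31],
  [0, 0, 0, 0.31],
])

```text
time_s: 2.9
tcp_pos: [0.4353, 0.3017, 0.2817]
tool_rot: [-3.14, 0.001, -1.709]
wrist_force: [0.2, -0.4, -0.8]
width: 0.0853
```

Run:
```python
from h import *
s=arm.state();im,d=arm.capture("wrist");cv2.imwrite("pics/w1.png",im);np.savez("w1.npz",d=d,p=s["tcp_pos"],r=s["tool_rot"])
print(s["tcp_pos"],s["tool_rot"],s["joint_pos"])
P=cloud("wrist",d,s)
print(arm.camera_model("wrist"))
print(proj("wrist",[[.435,.298,.012],[.44,-.035,.06]],s))
print(arm.boxes_of("wrist","cover")[:2],arm.boxes_of("wrist","handle")[:2])
z=P[...,2];m=(z>.037)&(z<.047)&(abs(P[...,0]-.44)<.08)&(abs(P[...,1]-.3)<.08)
print("handle",m.sum(),P[m].mean(0) if m.any() else 0, cv2.minAreaRect(P[m][:,:2].astype(np.float32)*1000) if m.any() else 0)
```

```text
[0.43532711 0.30173099 0.28171472] [-3.13981923e+00  5.51547037e-04 -1.70886667e+00] [ 4.61669988e-01  3.15359411e-01  1.42235648e+00 -5.53536030e-04
  1.40210155e+00  2.17062960e+00]
{'vertical_fov': 69.5514744083694, 'cx': 257.4834604063829, 'cy': 192.38349940154697, 'dist_coeffs': array([-0.01200372,  0.        ,  0.        ,  0.        ,  0.        ]), 'tool_from_camera': array([[ 9.99999863e-01, -2.58390741e-04,  4.54978530e-04,
         9.56841728e-04],
       [ 9.94396004e-05,  9.47559964e-01,  3.19578011e-01,
        -8.23215860e-02],
       [-5.13695439e-04, -3.19577922e-01,  9.47559860e-01,
        -1.42080172e-01],
       [ 0.00000000e+00,  0.00000000e+00,  0.00000000e+00,
         1.00000000e+00]])}
[[259.29443139 156.99992799]
 [513.12483079 125.95126015]]
[{'rect': [213.6, 107.7, 306.0, 198.9], 'p': 0.8}] [{'rect': [211.8, 105.4, 306.8, 201.0], 'p': 0.84}, {'rect': [194.4, 234.0, 286.9, 314.7], 'p': 0.67}]
handle 486 [0.44396347 0.29521905 0.04107131] ((443.6903991699219, 295.25341796875), (69.0182113647461, 12.777944564819336), 82.12227630615234)
```

View pics/w1.png

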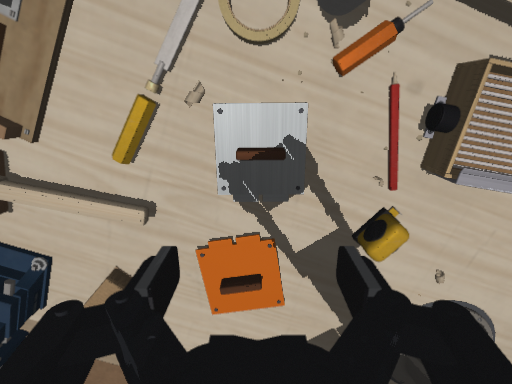

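>>> drive_tool([
  [3, -5, 45, 0],
  [5, -9, 90, 0],
  [5, -9, 135, 0],
  [5, -9, 180, 0],
  [5, -9, 220, 0],
])

```text
time_s: 3.55
tcp_pos: [0.4437, 0.2952, 0.0599]
tool_rot: [-3.14, 0.0, -1.708]
wrist_force: [-0.3, 0.1, -0.9]
width: 0.0854
```

>>> drive_tool([
  [0, 0, 15, 0],
  [0, 0, 30, 0],
  [0, 0, 42, 0],
  [0, 0, 52, 0],
  [0, 0, 52, 0],
])

```text
time_s: 4.05
tcp_pos: [0.4433, 0.2949, 0.007]
tool_rot: [-3.142, -0.001, -1.707]
wrist_force: [0.5, 0.5, 0.4]
width: 0.0855
```

>>> drive_tool([
  [0, 0, 0, 0],
  [0, 0, 0, 0],
  [0, 0, 0, 0],
  [0, 0, 0, 0],
  [0, 0, 0, 0],
], gripper=1.0)

```text
time_s: 4.55
tcp_pos: [0.4439, 0.2953, 0.0079]
tool_rot: [-3.14, 0.001, -1.707]
wrist_force: [-0.9, 0.3, 6.0]
width: 0.0688
```

>>> drive_tool([
  [0, 0, -10, 0],
  [0, 0, -30, 0],
  [0, 0, -70, 0],
  [0, 0, -110, 0],
  [0, 0, -150, 0],
])

```text
time_s: 5.05
tcp_pos: [0.4429, 0.2948, 0.1594]
tool_rot: [-3.141, -0.0, -1.707]
wrist_force: [1.0, 0.2, -3.9]
width: 0.0691
```

Run:
```python
from h import *
s=arm.state();print(s["tcp_pos"],s["wrist_force"],s["wrist_torque"],s["width"])
im,d=arm.capture("side");cv2.imwrite("pics/s2.png",im);P=cloud("side",d)
Q=P.reshape(-1,3);g=s["tcp_pos"];m=(Q[:,2]>g[2]-.05)&(Q[:,2]<g[2]+.03)&(np.linalg.norm(Q[:,:2]-g[:2],axis=1)<.11)
y=-.138;e=np.array([np.cos(y),np.sin(y)]);L=(Q[m][:,:2]-g[:2])@np.array([[e[0],-e[1]],[e[1],e[0]]])
q=np.c_[L,Q[m][:,2]-g[2]]
for a in range(-80,80,20):
    k=(q[:,0]>a/1e3)&(q[:,0]<(a+20)/1e3)&(abs(q[:,1])>.052)
    if k.sum(): print(a,k.sum(),np.round(np.median(q[k,2])*1e3,1))
```

```text
[0.44287403 0.29481196 0.15942568] [ 1.04011407  0.23963595 -3.85601424] [-0.00317039 -0.04064314  0.00860677] 0.06905163813964303
-80 61 3.2
-60 91 3.5
-40 92 3.3
-20 86 3.4
0 57 4.3
20 67 3.7
40 62 3.5
60 28 3.6
```

```bash
cat > fit.py <<'E'
from h import *
from scipy.optimize import least_squares
def fit(Q,x0=(.44,-.035,-.3)):
    for i in range(4):
        def loc(p):
            c,s_=np.cos(p[2]),np.sin(p[2]);return (Q[:,:2]-p[:2])@np.array([[c,-s_],[s_,c]])
        def res(p):
            a=np.abs(loc(p))-[.073,.062]
            return np.where(a.max(1)>0,np.hypot(*np.maximum(a,0).T),a.max(1))
        l=loc(x0);r=np.abs(res(x0));k=r<(.02,.012,.007,.006)[i]
        k&=(Q[:,2]>.055)&(Q[:,2]<.064)&~((l[:,0]<-.055))&~((l[:,0]>.066)&(abs(l[:,1])<.028))
        x0=least_squares(lambda p:res(p)[k],x0,loss="soft_l1",f_scale=.002).x
    q=np.c_[loc(x0),Q[:,2]]
    return x0,k.sum(),np.abs(res(x0)[k]).mean(),q
if __name__=="__main__":
  w=np.load("w1.npz")
  for c,P in (("scene",cloud("scene",np.load("scene0.npy"))),("side",cloud("side",np.load("side0.npy"))),("wrist",cloud("wrist",w["d"],dict(tcp_pos=w["p"],tool_rot=w["r"])))):
    Q=P.reshape(-1,3);Q=Q[(Q[:,2]>.03)&(Q[:,2]<.1)&(np.hypot(Q[:,0]-.44,Q[:,1]+.035)<.12)]
    x,n,e,q=fit(Q);print(c,x,n,e)
    k=(q[:,2]>.072)&(q[:,0]<-.05)&(q[:,0]>-.085)&(abs(q[:,1])<.07)
    if k.sum()>5: print(" lip",k.sum(),np.percentile(q[k],[3,97],axis=0).round(4).tolist())
    k=(q[:,2]>.065)&(q[:,0]>.06)&(abs(q[:,1])<.04)
    if k.sum()>5: print(" catch",k.sum(),np.percentile(q[k],[3,97],axis=0).round(4).tolist())
E
python3 fit.py
```

```text
scene [ 0.43257261 -0.03279046 -0.30586759] 210 0.0019513335757119375
 lip 260 [[-0.0789, -0.0522, 0.0722], [-0.0557, 0.0517, 0.0785]]
 catch 138 [[0.0728, -0.0237, 0.066], [0.1, 0.0238, 0.0809]]
side [ 0.43355056 -0.03114967 -0.30625624] 159 0.0018652512324801808
 lip 101 [[-0.0791, -0.0521, 0.0721], [-0.0559, 0.0547, 0.0753]]
 catch 107 [[0.0731, -0.0241, 0.0656], [0.0983, 0.0232, 0.0785]]
wrist [ 0.43547262 -0.03309241 -0.30409001] 821 0.0016271061549790067
 lip 926 [[-0.079, -0.0185, 0.0724], [-0.0571, 0.0534, 0.0765]]
```

>>> drive_tool([
  [25, -5, 0, 0.02],
  [65, -12, 0, 0.05],
  [112, -21, 0, 0.09],
  [160, -30, 0, 0.13],
  [207, -39, 0, 0.169],
])

```text
time_s: 5.6
tcp_pos: [0.4558, 0.0844, 0.1656]
tool_rot: [-3.133, 0.007, -1.877]
wrist_force: [1.6, 0.3, -3.6]
width: 0.069
```

```bash
cat > bt.py <<'E'
from h import *
B=np.array([.4335,-.032]);Y=-.305
ex=np.array([np.cos(Y),np.sin(Y)]);ey=np.array([-ex[1],ex[0]])
def box(p): p=np.asarray(p);d=p[...,:2]-B;return np.stack([d@ex,d@ey,p[...,2]],-1)
def st():
    s=arm.state();print("t",s["time_s"],"TCP box mm",(box(s["tcp_pos"])*1e3).round(1),"yawerr",round(s["tool_rot"][2]+np.pi/2-Y,4),"F",np.round(s["wrist_force"],1),"Fbox",np.round([s["wrist_force"][:2]@ex,s["wrist_force"][:2]@ey],1),"w",round(s["width"],4));return s
def tilt(c,s,im=False):
    img,d=arm.capture(c)
    if im: cv2.imwrite(im,img)
    q=box(cloud(c,d).reshape(-1,3));g=box(s["tcp_pos"]);q=q-g
    k=(abs(q[:,0])<.085)&(abs(q[:,1])<.067)&(abs(q[:,1])>.052)&(abs(q[:,2])<.03)
    q=q[k]
    for _ in range(3):
        A=np.c_[q[:,0],q[:,1],np.ones(len(q))];x=np.linalg.lstsq(A,q[:,2],rcond=None)[0];r=q[:,2]-A@x
        q=q[abs(r)<max(.0025,1.5*np.median(abs(r)))]
    print(c,"slope x,y",x[:2].round(3),"h mm",(x[2]*1e3).round(1),"x range",np.percentile(q[:,0],[1,99]).round(4),len(q));return x
E
python3 - <<'E'
from bt import *
s=st();X=R.from_euler("xyz",s["tool_rot"]).as_matrix()
t=np.append(B+28e-3*ex,.1)
print("move",(X.T@(t-s["tcp_pos"])*1e3).round(1))
E
```

```text
t 5.6 TCP box mm [-13.7 117.7 165.6] yawerr -0.001 F [ 1.6  0.3 -3.6] Fbox [1.4 0.8] w 0.069
move [118.1 -41.3  65.1]
```

>>> drive_tool([
  [40, -14, 0, 0],
  [80, -28, 0, 0],
  [118, -41, 20, 0],
  [118, -41, 45, 0],
  [118, -41, 65, 0],
])

```text
time_s: 6.1
tcp_pos: [0.4592, -0.0416, 0.0991]
tool_rot: [-3.134, 0.007, -1.88]
wrist_force: [0.6, 0.7, -4.3]
width: 0.069
```

>>> drive_tool([
  [0, 0, 4, 0],
  [0, 0, 8, 0],
  [0, 0, 10, 0],
  [0, 0, 12, 0],
  [0, 0, 12, 0],
])

```text
time_s: 6.6
tcp_pos: [0.4596, -0.0413, 0.0875]
tool_rot: [-3.133, 0.007, -1.879]
wrist_force: [0.2, 0.4, -3.7]
width: 0.0689
```

Run:
```python
from bt import *
s=st();tilt("side",s,"pics/s3.png");tilt("scene",s)
```

```text
t 6.6 TCP box mm [27.7 -1.1 87.5] yawerr -0.0037 F [ 0.2  0.4 -3.7] Fbox [0.1 0.5] w 0.0689
side slope x,y [0.022 0.   ] h mm 2.0 x range [-0.0691  0.0664] 151
scene slope x,y [0.004 0.007] h mm 3.8 x range [-0.0692  0.0663] 165
```

>>> drive_tool([
  [0, 0, 1, 0],
  [0, 0, 2, 0],
  [0, 0, 3, 0],
  [0, 0, 4, 0],
  [0, 0, 4, 0],
])

```text
time_s: 7.2
tcp_pos: [0.4598, -0.0414, 0.0839]
tool_rot: [-3.132, 0.007, -1.88]
wrist_force: [-2.6, 0.7, 3.5]
width: 0.0689
```

>>> drive_tool([
  [0, 0, 1, 0],
  [0, 0, 2, 0],
  [0, 0, 3, 0],
  [0, 0, 4, 0],
  [0, 0, 4, 0],
])

```text
time_s: 7.7
tcp_pos: [0.4606, -0.0415, 0.0807]
tool_rot: [-3.13, 0.008, -1.879]
wrist_force: [-2.5, 1.9, 6.8]
width: 0.0691
```

Run:
```python
from bt import *
s=st();tilt("side",s,"pics/s4.png");tilt("scene",s)
```

```text
t 7.7 TCP box mm [28.7 -1.  80.7] yawerr -0.0036 F [-2.5  1.9  6.8] Fbox [-2.9  1.1] w 0.0691
side slope x,y [ 0.167 -0.042] h mm 1.4 x range [-0.0682  0.0659] 140
scene slope x,y [0.081 0.008] h mm 3.4 x range [-0.059   0.0668] 144
```

>>> drive_tool([
  [0, 0, 1, 0],
  [0, 0, 2, 0],
  [0, 0, 3, 0],
  [0, 0, 4, 0],
  [0, 0, 4, 0],
])

```text
time_s: 8.3
tcp_pos: [0.4611, -0.0417, 0.0774]
tool_rot: [-3.128, 0.008, -1.879]
wrist_force: [-4.1, 1.2, 6.8]
width: 0.0689
```

Run:
```python
from bt import *
s=st();tilt("side",s,"pics/s5.png");tilt("scene",s,"pics/c5.png")
a=cv2.imread("pics/s5.png")[110:230,200:340];b=cv2.imread("pics/c5.png")[110:230,210:350]
cv2.imwrite("pics/crop2.png",cv2.resize(np.hstack([a,b]),None,fx=2.85,fy=2.85,interpolation=3))
```

```text
t 8.3 TCP box mm [29.3 -0.9 77.4] yawerr -0.0034 F [-4.1  1.2  6.8] Fbox [-4.3 -0.1] w 0.0689
side slope x,y [ 0.213 -0.059] h mm 1.3 x range [-0.0833  0.0665] 182
scene slope x,y [0.128 0.002] h mm 4.0 x range [-0.0649  0.068 ] 139
```

View pics/crop2.png

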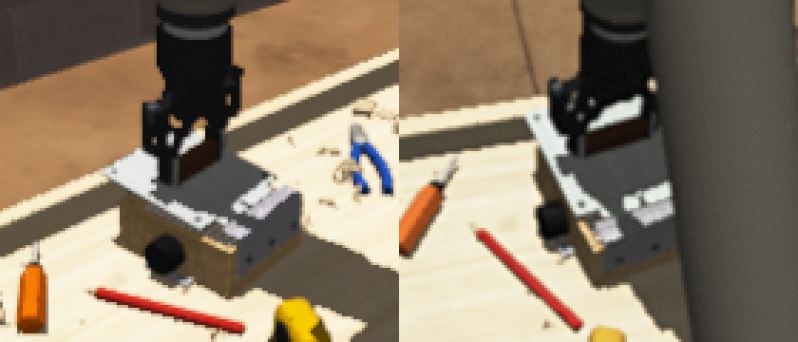

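>>> drive_tool([
  [0, 5, 0, 0],
  [0, 10, 0, 0],
  [0, 14, 0, 0],
  [0, 18, 0, 0],
  [0, 18, 0, 0],
])

```text
time_s: 8.9
tcp_pos: [0.4479, -0.0374, 0.0781]
tool_rot: [-3.118, 0.008, -1.88]
wrist_force: [12.9, -2.8, -5.9]
width: 0.069
```

>>> drive_tool([
  [0, 1, 0.5, 0],
  [0, 2, 1, 0],
  [0, 3, 1.5, 0],
  [0, 4, 1.5, 0],
  [0, 4, 1.5, 0],
])

```text
time_s: 9.4
tcp_pos: [0.444, -0.0362, 0.0763]
tool_rot: [-3.118, 0.008, -1.88]
wrist_force: [3.9, -1.6, -4.5]
width: 0.0686
```

>>> drive_tool([
  [0, 0.7, 0, 0],
  [0, 1.4, 0, 0],
  [0, 2, 0, 0],
  [0, 2.5, 0, 0],
  [0, 2.5, 0, 0],
])

```text
time_s: 9.9
tcp_pos: [0.4437, -0.0361, 0.0769]
tool_rot: [-3.113, 0.008, -1.88]
wrist_force: [6.8, -3.2, -4.2]
width: 0.0691
```

Run:
```python
from bt import *
s=st();tilt("side",s);tilt("scene",s)
```

```text
t 9.9 TCP box mm [10.9 -0.8 76.9] yawerr -0.0039 F [ 6.8 -3.2 -4.2] Fbox [ 7.5 -1. ] w 0.0691
side slope x,y [ 0.159 -0.073] h mm -1.2 x range [-0.0834  0.0655] 298
scene slope x,y [ 0.175 -0.002] h mm 3.4 x range [-0.0643  0.0657] 141
```

Run:
```python
from bt import *
s=st();t=s["wrist_torque"];print(np.round(t,3),"box",t[:2]@ex,t[:2]@ey)
```

```text
t 10.0 TCP box mm [10.9 -0.8 76.9] yawerr -0.0039 F [ 8.4 -3.5 -4.2] Fbox [ 9.1 -0.8] w 0.0687
[-0.551 -1.421  0.031] box -0.09871498505906663 -1.5206339708839818
```

>>> drive_tool([
  [1, 2.5, 0, 0],
  [2, 2.5, 0, 0],
  [3, 2.5, 0, 0],
  [4, 2.5, 0, 0],
  [4, 2.5, 0, 0],
])

```text
time_s: 10.5
tcp_pos: [0.4401, -0.0395, 0.0766]
tool_rot: [-3.113, 0.007, -1.879]
wrist_force: [1.8, -5.7, -6.6]
width: 0.0688
```

Run:
```python
from bt import *
s=st();t=s["wrist_torque"];print(np.round(t,3),"box",t[:2]@ex,t[:2]@ey)
```

```text
t 10.5 TCP box mm [ 8.5 -5.2 76.6] yawerr -0.0028 F [ 1.8 -5.7 -6.6] Fbox [ 3.5 -4.9] w 0.0688
[-1.126 -0.439  0.29 ] box -0.9419331537118864 -0.7571035309996373
```

>>> drive_tool([
  [0.5, 2, 0, 0],
  [1, 3, 0, 0],
  [1.5, 4, 0, 0],
  [1.5, 5, 0, 0],
  [1.5, 5, 0, 0],
])

```text
time_s: 11.0
tcp_pos: [0.4351, -0.0393, 0.0764]
tool_rot: [-3.113, 0.007, -1.879]
wrist_force: [5.0, 0.2, -9.7]
width: 0.0687
```

Run:
```python
from bt import *
s=st();t=s["wrist_torque"];print(np.round(t,3),"box",t[:2]@ex,t[:2]@ey)
```

```text
t 11.0 TCP box mm [ 3.7 -6.5 76.4] yawerr -0.0031 F [ 5.   0.2 -9.7] Fbox [4.7 1.7] w 0.0687
[-0.274 -1.035 -0.238] box 0.049773139143657975 -1.0689129977335714
```

>>> drive_tool([
  [0, 0, 0.7, 0],
  [0, 1, 1.4, 0],
  [0, 2, 2, 0],
  [0, 3, 2, 0],
  [0, 3, 2, 0],
])

```text
time_s: 11.5
tcp_pos: [0.4347, -0.0392, 0.0756]
tool_rot: [-3.107, 0.008, -1.879]
wrist_force: [7.7, -3.0, -1.3]
width: 0.0685
```

Run:
```python
from bt import *
s=st();tilt("side",s);tilt("scene",s)
```

```text
t 11.5 TCP box mm [ 3.3 -6.5 75.6] yawerr -0.0032 F [ 7.7 -3.  -1.3] Fbox [ 8.2 -0.5] w 0.0685
side slope x,y [0.138 0.003] h mm 2.2 x range [-0.0821  0.0663] 200
scene slope x,y [ 0.141 -0.006] h mm 4.6 x range [-0.0826  0.0678] 158
```

>>> drive_tool([
  [0, -0.5, 1, 0],
  [0, -1, 2, 0],
  [0, -1.5, 3, 0],
  [0, -2, 4, 0],
  [0, -2, 4, 0],
])

```text
time_s: 12.1
tcp_pos: [0.4362, -0.0396, 0.0713]
tool_rot: [-3.108, 0.008, -1.879]
wrist_force: [0.3, -0.4, -3.6]
width: 0.0689
```

Run:
```python
from bt import *
s=st();tilt("side",s);tilt("scene",s)
```

```text
t 12.1 TCP box mm [ 4.9 -6.5 71.3] yawerr -0.003 F [ 0.3 -0.4 -3.6] Fbox [ 0.4 -0.2] w 0.0689
side slope x,y [0.134 0.003] h mm 2.1 x range [-0.0671  0.0643] 184
scene slope x,y [ 0.131 -0.098] h mm 10.1 x range [-0.0827  0.0685] 154
```

>>> drive_tool([
  [0, -0.5, 1, 0],
  [0, -1, 2, 0],
  [0, -1.2, 3, 0],
  [0, -1.5, 4, 0],
  [0, -1.5, 4, 0],
])

```text
time_s: 12.7
tcp_pos: [0.4381, -0.0402, 0.0677]
tool_rot: [-3.108, 0.008, -1.879]
wrist_force: [-1.6, 0.8, 5.0]
width: 0.0687
```

Run:
```python
from bt import *
s=st();tilt("side",s,"pics/s6.png");tilt("scene",s)
cv2.imwrite("pics/crop3.png",cv2.resize(cv2.imread("pics/s6.png")[110:230,200:340],None,fx=4,fy=4,interpolation=3))
```

```text
t 12.7 TCP box mm [ 6.8 -6.4 67.7] yawerr -0.0031 F [-1.6  0.8  5. ] Fbox [-1.7  0.3] w 0.0687
side slope x,y [0.102 0.005] h mm 1.9 x range [-0.0717  0.0671] 180
scene slope x,y [0.107 0.008] h mm 3.6 x range [-0.083   0.0673] 134
```

View pics/crop3.png

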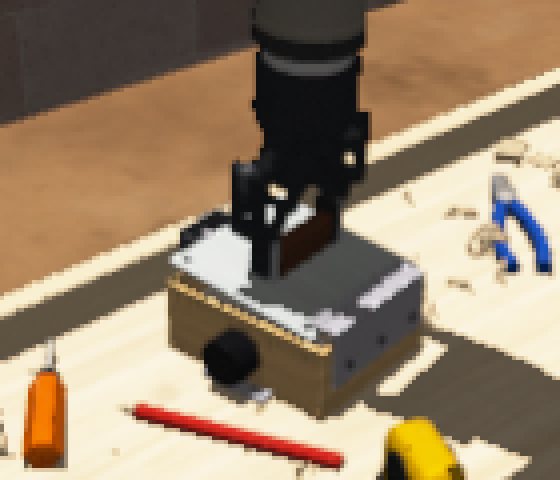

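>>> drive_tool([
  [0, 1, 1, 0],
  [0, 2, 2, 0],
  [0, 2, 2, 0],
])

```text
time_s: 13.1
tcp_pos: [0.4384, -0.0402, 0.0666]
tool_rot: [-3.102, 0.008, -1.879]
wrist_force: [3.2, 0.1, 7.4]
width: 0.0687
```

>>> drive_tool([
  [0, 0, 0, 0],
  [0, 0, 0, 0],
  [0, 0, 0, 0],
  [0, 0, 0, 0],
  [0, 0, 0, 0],
], gripper=0.0)

```text
time_s: 13.6
tcp_pos: [0.4383, -0.0402, 0.0664]
tool_rot: [-3.103, 0.008, -1.879]
wrist_force: [0.7, 0.3, 0.3]
width: 0.0857
```

>>> drive_tool([
  [0, 0, -10, 0],
  [0, 0, -30, 0],
  [0, 0, -60, 0],
  [0, 0, -80, 0],
  [0, 0, -80, 0],
])

```text
time_s: 14.1
tcp_pos: [0.4367, -0.0402, 0.1495]
tool_rot: [-3.096, 0.008, -1.879]
wrist_force: [1.1, -0.2, 0.1]
width: 0.0854
```

>>> drive_tool([
  [0, -15, 0, 0],
  [0, -35, 0, 0],
  [0, -58, 0, 0],
  [0, -58, 0, 0],
  [0, -58, 0, 0],
], gripper=1.0)

```text
time_s: 14.6
tcp_pos: [0.4911, -0.0576, 0.1513]
tool_rot: [-3.099, 0.008, -1.879]
wrist_force: [-0.6, 0.4, -0.5]
width: 0.0121
```

```bash
cat > cov.py <<'E'
from bt import *
def plate(c,s):
    img,d=arm.capture(c);cv2.imwrite(f"pics/{c}_{s['time_s']:.1f}.png",img)
    q=box(cloud(c,d,s).reshape(-1,3))
    # handle top
    h=q[(abs(q[:,0]-.007)<.03)&(abs(q[:,1])<.06)&(q[:,2]>.088)&(q[:,2]<.108)]
    if len(h)>20: print(c,"handle top",h.mean(0).round(4),cv2.minAreaRect(h[:,:2].astype(np.float32)*1e3),len(h))
    q=q[(q[:,0]>-.05)&(q[:,0]<.068)&(abs(q[:,1])<.066)&((abs(q[:,0]-.007)>.02))&(q[:,2]>.055)&(q[:,2]<.085)]
    for _ in range(4):
        A=np.c_[q[:,0],q[:,1],np.ones(len(q))];x=np.linalg.lstsq(A,q[:,2],rcond=None)[0];r=q[:,2]-A@x;q=q[abs(r)<max(.002,2*np.median(abs(r)))]
    print(c,"slope",x[:2].round(4),"z top at 0",x[2].round(4),len(q))
E
python3 - <<'E'
from cov import *
s=st();plate("side",s);plate("scene",s);plate("wrist",s)
E
```

```text
t 14.6 TCP box mm [ 62.6  -7.1 151.3] yawerr -0.0028 F [-0.6  0.4 -0.5] Fbox [-0.7  0.3] w 0.0121
side handle top [ 0.001  -0.0013  0.0959] ((2.8990349769592285, -4.3070526123046875), (68.40494537353516, 15.1719388961792), 89.12354278564453) 96
side slope [ 0.0863 -0.007 ] z top at 0 0.0683 457
scene handle top [ 0.001  -0.0053  0.0978] ((3.377224922180176, -6.317928314208984), (16.89127540588379, 68.77178955078125), 0.20838819444179535) 144
scene slope [ 0.0844 -0.007 ] z top at 0 0.0703 550
wrist handle top [ 0.0113 -0.0077  0.0959] ((9.194890975952148, -7.489753723144531), (69.96343231201172, 9.18938159942627), 89.83415222167969) 312
wrist slope [ 0.0875 -0.0002] z top at 0 0.0695 6003
```

>>> drive_tool([
  [0, 0, 25, 0],
  [0, 0, 50, 0],
  [0, 0, 65, 0],
  [0, 0, 70, 0],
  [0, 0, 70, 0],
])

```text
time_s: 15.25
tcp_pos: [0.4933, -0.0576, 0.0815]
tool_rot: [-3.099, 0.008, -1.878]
wrist_force: [0.1, -0.3, -0.6]
width: 0.0001
```

>>> drive_tool([
  [0, 0, 3, 0],
  [0, 0, 6, 0],
  [0, 0, 9, 0],
  [0, 0, 12, 0],
  [0, 0, 12, 0],
])

```text
time_s: 15.75
tcp_pos: [0.4937, -0.0576, 0.0692]
tool_rot: [-3.1, 0.008, -1.878]
wrist_force: [0.6, 0.3, 0.3]
width: -0.0001
```

Run:
```python
from cov import *
s=st();plate("side",s);plate("scene",s)
```

```text
t 15.75 TCP box mm [65.1 -6.4 69.2] yawerr -0.0025 F [0.6 0.3 0.3] Fbox [0.5 0.5] w -0.0001
side handle top [ 0.0024 -0.0045  0.0913] ((2.9981565475463867, -5.653247833251953), (14.846424102783203, 67.74122619628906), 1.6000583171844482) 66
side slope [ 0.0061 -0.0037] z top at 0 0.0622 417
scene handle top [ 0.0027 -0.0039  0.0929] ((3.113266944885254, -6.187980651855469), (15.649894714355469, 66.666259765625), 1.4303210973739624) 104
scene slope [ 0.0013 -0.0137] z top at 0 0.0642 452
```

>>> drive_tool([
  [0, 0, 2, 0],
  [0, 0, 4, 0],
  [0, 0, 6, 0],
  [0, 0, 8, 0],
  [0, 0, 8, 0],
])

```text
time_s: 16.35
tcp_pos: [0.4934, -0.0574, 0.064]
tool_rot: [-3.1, 0.008, -1.878]
wrist_force: [-13.7, 2.9, 33.4]
width: 0.0001
```

>>> drive_tool([
  [0, 0, -10, 0],
  [0, 0, -40, 0],
  [0, 5, -80, 0],
  [0, 10, -120, 0],
  [0, 10, -120, 0],
])

```text
time_s: 16.85
tcp_pos: [0.4814, -0.0544, 0.1884]
tool_rot: [-3.089, 0.008, -1.878]
wrist_force: [-0.2, 0.2, -0.1]
width: 0.0003
```

Run:
```python
from cov import *
s=st();plate("side",s);plate("scene",s);plate("wrist",s)
a=cv2.imread(f"pics/side_{s['time_s']:.1f}.png")[110:230,200:340];b=cv2.imread(f"pics/wrist_{s['time_s']:.1f}.png")
cv2.imwrite("pics/fin.png",np.hstack([cv2.resize(a,(448,384)),b[:,80:430]]))
```

```text
t 16.85 TCP box mm [ 52.4  -7.  188.4] yawerr -0.0019 F [-0.2  0.2 -0.1] Fbox [-0.2  0.1] w 0.0003
side handle top [ 0.0025 -0.0028  0.091 ] ((3.2037601470947266, -7.3646240234375), (14.141362190246582, 72.72915649414062), 0.6987133026123047) 68
side slope [-0.0029  0.0007] z top at 0 0.062 426
scene handle top [ 0.0024 -0.0058  0.093 ] ((4.542208671569824, -8.424427032470703), (17.526416778564453, 71.71710205078125), 1.435160756111145) 110
scene slope [-0.0014 -0.0035] z top at 0 0.064 541
wrist handle top [ 0.0123 -0.008   0.0956] ((9.413286209106445, -7.866813659667969), (68.65992736816406, 14.124688148498535), 89.8836669921875) 587
wrist slope [ 0.0072 -0.0003] z top at 0 0.0675 6503
```

View pics/fin.png

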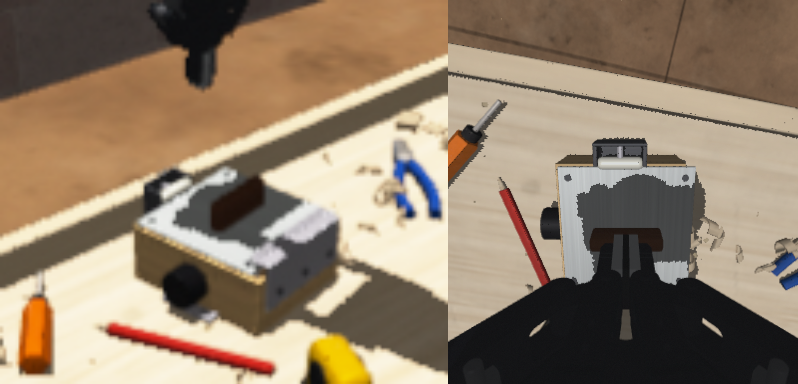

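```bash
python3 -c "
from plant import arm
print(arm.hand_in())"
```

```text
the job is handed in; nothing more can be done
None
```

The aluminium cover is back on the filter box, hooked over the pin and pressed past the roller, and I handed the job in at about 17 s. No verdict was reported.

**How it went**
- I gripped the handle by its ends. The tool cannot tilt, so I pushed the cover's +x edge against the catch bracket until it was raised about 0.15–0.2 rad.
- I slid the tongue under the lip until it met the pin, then moved the cover along −y while pressing lightly. The notch dropped over the pin at about y = −6 mm.
- The tongue then went a further 7.6 mm to the upright; the drawing implies 8 mm.
- I swung the +x edge down, let go, and pressed it past the roller with shut fingers. The strongest reading was about 36 N, on the fingertips against the seated plate.

**Last checks**
- **Height and level:** the scene camera put the plate top at 64.0 mm (home is 64), sloping under 0.004 rad. The fingertip also stopped at 64.0 mm.
- **Position:** x was about −0.5 to −2 mm by the scene and side cameras, and y about −6 to −8 mm.
- **Square:** the handle lay within about 0.025 rad of square to the box.
- **Clear of the work:** the gripper is clear above with about zero wrist force. The pencil, screwdriver and pliers looked undisturbed; I did not check the tape and chisel again.

**What disagreed**
- The cameras differ by a few millimetres. The side camera read the plate top 2 mm low, at 62.0 mm. The wrist camera read it 3.5 mm high, and x about 4 mm by that camera, which is right at the limit.
- I trusted the scene camera because it agrees with the touch reading on height.

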